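# Fit a heating block, wells up, in a dry-block heater and shut its hood

### The job

Fit the aluminium heating block with the two large wells into the empty pocket of the dry-block heater: stand it wells up and lower it until it is fully home, without letting it drop in. Then shut the heater's clear hood completely so that the block can warm up, and do not shift or knock over the other things on the bench.

Things in the scene. Friction and masses are not known exactly. Their poses are not given: they have to be found in the camera images.
- block_center (a point): The block to fit: bare aluminium, 48 x 62 x 72 mm, about 0.45 kg, two 25 mm wells in one 48 x 62 mm face. Point: its very centre. x runs along the 48 mm width, y along the 62 mm width, z along the 72 mm height, out of the wells. Starts lying on a 62 x 72 mm side, centre 24 mm up, z level and within 0.6 rad of +x (wells away from the robot), at either of two places on the right
- block_wells (a point): Centre of the block's face with the wells, 36 mm from its centre along z; axes as block_center
- block: The same block; origin at the centre of the plain 48 x 62 mm face opposite the wells (its underside when in use), axes as block_center
- small_block_center (a point): Bystander: aluminium block of the same size lying in the same way at the other of the two places, but with six small wells (13 mm). Point: its centre
- pocket (a point): Centre of the mouth of the heater's pocket, level with the deck, 85 mm above the bench. Pocket: 52 mm along x, 66 mm along y, 42 mm deep, flat floor. It takes the block upright with its 62 mm width along y, either way round, 2 mm to spare each side; fully home it stands 30 mm proud. x points from the heater's front panel to the hood's hinge, z up
- heater: Dry-block heater, fixed: grey case 200 mm deep (x), 150 mm wide (y), flat deck 85 mm above the bench, black front panel towards the robot. Origin: centre of its underside, 20 mm in front of the pocket's centre; axes as pocket
- lid_hinge (a point): Middle of the hood's hinge line, at deck height, 60 mm behind the pocket's centre; the hinge runs along y. Hood: clear plastic, 105 mm from hinge to front wall, 120 mm wide, 48 mm high, 4 mm walls, no rear wall, a black tab (18 mm long, 50 mm wide) out from the front wall's lower edge. Fixed to the heater, axes as pocket
- lid (a joint): Opening angle of the hood, rad: 0 shut (rim on the deck, top 48 mm above it); 1.57 straight up behind the pocket, tab at the top, its top panel facing away from the robot. Starts at 1.55 to 1.85; stop at 1.9. A stiff hinge keeps it at any angle; 1 to 2 N at its front end moves it
- crucible: Bystander: covered white porcelain crucible, 62 mm diameter, 55 mm high, on the bench; origin at the centre of its foot
- beaker: Bystander: empty glass beaker, 72 mm diameter, 90 mm high, on the bench; origin at the centre of its foot
- flask: Bystander: empty glass conical flask, 72 mm diameter, 105 mm high, on the bench; origin at the centre of its foot
Mind the look-alikes: they are no part of the job. What is shaped like the block but blue or orange is not meant.

How it is judged:
By the outcome, as a careful person would: the job done as asked, in the order asked, and still so for the second after the job is handed in, with the robot touching nothing.
It also fails if it takes over 72 s, if anything falls off the work surface, if the arm or the gripper's body presses on something with over 40 N, if the wrist force passes 120 N, or if a joint passes its speed limit or range.

### The arm

A 6-joint arm with a two-finger parallel gripper is mounted at the origin on the work surface. World frame = base frame: x ahead of the robot, y to its left, z up, the work surface at z = 0. Lengths are in m, angles in degrees, forces in N, time in s.
With the tool pointing down it reaches from about 0.3 to 0.85 m from the base axis. Payload 4.2 kg.
Tool frame: the origin (TCP) lies at the very end of the fingers, on their centre line; the grasp point (between the pads) lies ctrl.pinch_z behind it (ctrl.pinch_z is the distance from the TCP to the grasp point, in m); z points along the fingers, y is the line along which they close (so a half turn about z gives the same grasp; the last joint's range is limited). The gripper opens to 91 mm and grips with 3 to 60 N. Pads are 32 mm wide; open, the fingers measure 118 mm over their backs; the gripper's body (76 mm by 178 mm) begins 60 mm behind the grasp point.
Start: joints at [71.734, 18.312, 89.639, -0, 72.044, -1.146], TCP at [0.169, 0.55, 0.214] pointing down, gripper open.
Joint ranges: [-177.97, 177.97], [-48.28, 115.42], [12.27, 149.76], [-77.06, 257.06], [2.81, 150.46], [-146.56, 146.56]. Speed limits (degrees/s): [147.25, 147.25, 180, 180, 180, 180].

### API

Orientations are given as [roll, pitch, yaw] about the fixed x, y, z axes, in that order (R = Rz(yaw) Ry(pitch) Rx(roll)).
In Python, from plant import ctrl gives the robot as it stands. Calls block until the motion is done:
- ctrl.movep(position, orientation): joint-space move of the TCP to a pose.
- ctrl.move_straight(position, rot=None, rate=0.15): straight line of the TCP; rot=None keeps the orientation; rate is the mean speed in m/s.
- ctrl.move_j(angles): joint-space move.
- ctrl.set_gripper(opening, grasp_force=None): opening from 0.0 (shut) to 1.0 (fully open); grasp_force is the grip in N (None keeps the last); returns when the fingers have stopped.
- ctrl.dwell(seconds).
- ctrl.ik(position, orientation): joint angles nearest the present ones, or None.
- ctrl.read_state(): the state.
- ctrl.read_camera(name): name is "scene" or "side" or "wrist"; returns a dict with "color" (420x560x3 uint8, blue, green, red), "fovy" (degrees; the focal length in pixels is half the picture's height over the tangent of half this angle, whatever the lens; pixels are square), "cx", "cy" (the principal point, pixels), "rvec" (rotation vector, rad) and "tvec" (3), from world to camera coordinates, as OpenCV has them. Camera axes: x right, y down, z forward; pixel columns grow to the right and rows downward; lengths in m; the calibration is good to about 2 mm. A picture is of the moment at which its call begins. There is no depth.
A pose or a line that the arm cannot do raises ctrl.IKError and nothing moves.
- ctrl.job_done(): hands the job in; it is judged then, once.
Trained networks look in the newest picture that a camera, given by its name, has taken for a name from the list of things; names that differ only in an ending like _2 or _b are one class to them, and where a whole thing is asked for, a point or a joint stands for the part that bears it (a point fixed in the world has none). Each returns a list of dicts, best first, with "confidence" (0 to 1); they miss things now and then, are a little off and sometimes report something else, mostly with a low value. They report only what shows in the picture. A call takes as long as a camera call. They do not tell look-alikes from the thing itself.
- ctrl.silhouettes(target, camera): "region" (420x560 bool, what is visible of it).
- ctrl.mark_of(target, camera): "centre" ([x, y, z] in m, in world coordinates, good to about 4 mm: a listed point, or the origin of a listed thing).
The state is a dict: "clock": time; "joint_positions": joint angles; "qvel": joint speeds; "tau": joint torques, N m; "tcp_pos": TCP position; "ee_rot": TCP orientation; "ft_force": force on the tool from outside, world axes, zero at the start; "ft_torque": the same for the moment, N m; "width": opening from 0.0 (shut) to 1.0 (fully open); "grip_force": force on a finger pad.
Only numpy, scipy, OpenCV 4.12 (cv2) and the standard library are available. Lean on these libraries where they do the work, as an engineer would, in place of code of your own. Each camera call takes 0.05 s, during which the arm holds its last target. There are 200 camera calls.

## Working session

There is one attempt and no reset: what is moved stays moved. The work goes in short steps, each a Python script; the robot and the scene stay as the last script left them, time stands still between calls to the robot, and variables do not carry over. Pictures are saved under pics/ and viewed, at most 10 in all, crops included, and the job is handed in when it is done.

```bash
ls; mkdir -p pics
cat > h.py <<'E'
import numpy as np, cv2, json
from plant import ctrl
def cam(n):
    c=ctrl.read_camera(n); h=c["color"].shape[0]; f=h/2/np.tan(np.radians(c["fovy"])/2)
    c["K"]=np.array([[f,0,c["cx"]],[0,f,c["cy"]],[0,0,1]]); c["R"]=cv2.Rodrigues(np.array(c["rvec"],float))[0]; c["t"]=np.array(c["tvec"],float).ravel(); return c
def proj(c,P): 
    p=(c["K"]@(c["R"]@np.atleast_2d(P).T+c["t"][:,None])).T; return p[:,:2]/p[:,2:]
def onplane(c,uv,z):
    uv=np.atleast_2d(np.array(uv,float)); d=(c["R"].T@np.linalg.inv(c["K"])@np.c_[uv,np.ones(len(uv))].T).T; o=-c["R"].T@c["t"]
    return o+d*((z-o[2])/d[:,2])[:,None]
def tri(c1,u1,c2,u2):
    P=[c["K"]@np.c_[c["R"],c["t"]] for c in (c1,c2)]
    X=cv2.triangulatePoints(P[0],P[1],np.array(u1,float).reshape(2,1),np.array(u2,float).reshape(2,1)).ravel(); return X[:3]/X[3]
E
python3 - <<'E'
from h import *
np.set_printoptions(precision=3,suppress=True)
im=[]
for n in ("scene","side"):
    c=cam(n); im.append(c["color"]); cv2.imwrite(f"pics/{n}0.png",c["color"]); print(n,-c["R"].T@c["t"])
    for t in ("block_center","block_wells","small_block_center","pocket","heater","lid_hinge","crucible","beaker","flask"):
        print(t,[(np.array(m["centre"]),round(m["confidence"],2),proj(c,m["centre"])[0].round()) for m in ctrl.mark_of(t,n)])
print(ctrl.pinch_z, {k:v for k,v in ctrl.read_state().items()})
E
```

```text
pics
scene [ 1.247 -0.765  0.975]
block_center [(array([ 0.561, -0.489,  0.019]), 0.94, array([139., 337.])), (array([ 0.438, -0.481,  0.025]), 0.81, array([113., 304.])), (array([ 0.492, -0.325,  0.029]), 0.76, array([177., 282.])), (array([0.484, 0.182, 0.   ]), 0.57, array([303., 204.])), (array([0.547, 0.451, 0.002]), 0.48, array([368., 178.]))]
block_wells [(array([ 0.523, -0.309,  0.027]), 0.98, array([189., 285.])), (array([ 0.355, -0.372,  0.025]), 0.86, array([132., 265.])), (array([ 0.406, -0.497,  0.023]), 0.82, array([100., 301.])), (array([ 0.564, -0.524,  0.02 ]), 0.74, array([126., 347.]))]
small_block_center [(array([ 0.492, -0.113,  0.023]), 0.87, array([237., 244.]))]
pocket [(array([0.501, 0.185, 0.079]), 0.58, array([309., 186.]))]
heater [(array([ 0.482,  0.18 , -0.   ]), 0.75, array([302., 204.]))]
lid_hinge [(array([0.559, 0.192, 0.081]), 0.73, array([325., 193.])), (array([ 0.486, -0.114,  0.025]), 0.45, array([235., 243.]))]
crucible [(array([ 0.691, -0.18 , -0.002]), 0.71, array([270., 301.])), (array([ 0.758, -0.023,  0.   ]), 0.4, array([328., 283.]))]
bea
[... 942 characters left out ...]
, array([330., 292.]))]
lid_hinge [(array([0.561, 0.189, 0.09 ]), 0.77, array([249., 173.]))]
crucible [(array([ 0.692, -0.179, -0.002]), 0.63, array([354., 235.]))]
beaker []
flask [(array([ 0.543,  0.454, -0.001]), 0.91, array([208., 168.]))]
0.0188 {'clock': 1.0, 'joint_positions': array([71.733, 18.309, 89.638, -0.   , 72.044, -1.145]), 'qvel': array([-0.083,  0.056, -0.148,  0.033, -0.032, -0.083]), 'tau': array([  0.001, -41.235, -23.224,   0.073,   0.038,   0.   ]), 'tcp_pos': array([0.169, 0.55 , 0.214]), 'ee_rot': array([179.99 ,   0.001, 162.878]), 'ft_force': array([-0.485,  1.122,  0.168]), 'ft_torque': array([0.021, 0.011, 0.014]), 'grip_force': 0.0, 'width': 1.0000532286597317}
```

View pics/scene0.png

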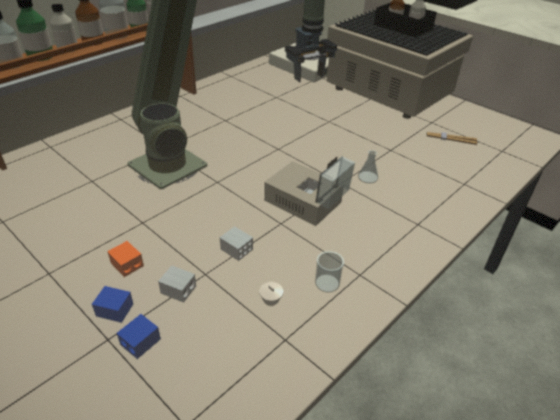

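View pics/side0.png

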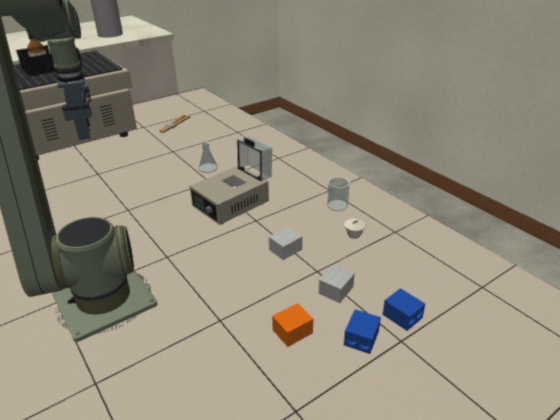

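In the scene picture, the candidates are grey (177,283), grey (237,243), orange (125,258), blue (113,303) and blue (139,335). Only the two grey ones qualify, so I'll check their wells in a close crop.

Run:
```python
import cv2,numpy as np
i=cv2.imread("pics/scene0.png"); a=i[215:310,150:265]
cv2.imwrite("pics/crop.png",cv2.resize(a,None,fx=6,fy=6,interpolation=cv2.INTER_CUBIC))
```

```text
(no output)
```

View pics/crop.png

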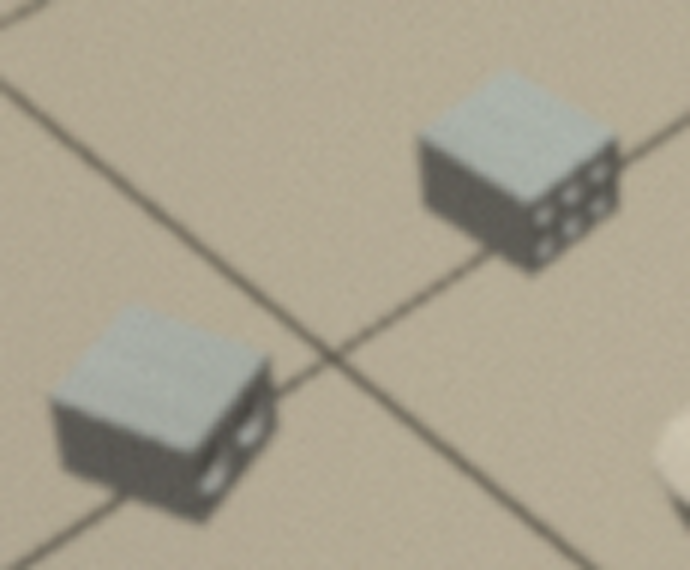

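The scene crop shows the target, the two-well block, at scene (177,283) and side (336,282). The six-well block is at scene (237,243). Next I'll triangulate the target and the pocket, move over the block, and look at it with the wrist camera.

```bash
cat >> h.py <<'E'
from scipy.spatial.transform import Rotation as Ro
np.set_printoptions(precision=4,suppress=True)
def rpy(d,y):
    "tool z along d, tool y along y (either sign): list of two orientations"
    d=np.array(d,float)/np.linalg.norm(d); y=np.array(y,float); y-=d*(d@y); y/=np.linalg.norm(y); out=[]
    for s in (1,-1):
        out.append(Ro.from_matrix(np.c_[np.cross(s*y,d),s*y,d]).as_euler("xyz",degrees=True))
    return out
def best(p,d,y,fixed=None):
    q0=np.array(ctrl.read_state()["joint_positions"]); c=[]
    for r in rpy(d,y):
        q=ctrl.ik(list(p),list(r))
        if q is not None: c.append((np.abs(np.array(q)-q0).max(),list(r),np.array(q)))
    return min(c,key=lambda a:a[0]) if c else None
def st():
    s=ctrl.read_state(); print("t%.1f tcp %s rot %s F %s w %.3f g %.1f"%(s["clock"],s["tcp_pos"],np.round(s["ee_rot"],1),np.round(s["ft_force"],1),s["width"],s["grip_force"])); return s
E
python3 - <<'E'
from h import *
a,b=cam("scene"),cam("side")
def m(t,c,near):
    L=[x for x in (np.array(k["centre"]) for k in ctrl.mark_of(t,c)) if np.linalg.norm(x[:2]-near)<.06]; return L[0] if L else None
for t,n in (("block_center",(.492,-.324)),("block_wells",(.525,-.312)),("pocket",(.502,.183)),("lid_hinge",(.56,.19))):
    p,q=m(t,"scene",n),m(t,"side",n)
    if p is None or q is None: print(t,p,q); continue
    print(t,tri(a,proj(a,p)[0],b,proj(b,q)[0]),p,q)
psi=np.arctan2(.012,.033); by=[-np.sin(psi),np.cos(psi),0]
for dd in (35,45):
  t=np.radians(dd); 
  d=[-np.sin(t)*np.cos(psi),-np.sin(t)*np.sin(psi),-np.cos(t)]
  print(dd,best((.50,-.32,.03),d,by)); print(best((.50,-.32,.2),d,by))
  for P in ((.33,.42),(.40,.40),(.38,-.02)):
    u=np.array(P)/np.hypot(*P); d2=[np.cos(t)*u[0],np.cos(t)*u[1],-np.sin(t)]
    print(P,best((*P,.05),d2,[-u[1],u[0],0]))
r=best((.47,-.33,.28),[0,0,-1],by); print(r); ctrl.movep([.47,-.33,.28],r[1])
c=cam("wrist"); cv2.imwrite("pics/w1.png",c["color"]); st()
for t in ("block_center","block_wells"): print(t,[(np.array(k["centre"]),k["confidence"]) for k in ctrl.mark_of(t,"wrist")])
for k in ctrl.silhouettes("block","wrist"):
    cnt=max(cv2.findContours(k["region"].astype(np.uint8),cv2.RETR_EXTERNAL,cv2.CHAIN_APPROX_NONE)[0],key=cv2.contourArea)
    print(k["confidence"],k["region"].sum(),cv2.approxPolyDP(cnt,6,True).reshape(-1,2).tolist())
print(proj(c,[[.492,-.324,.024]]),-c["R"].T@c["t"])
E
```

```text
block_center [ 0.4932 -0.326   0.0274] [ 0.4915 -0.3262  0.024 ] [ 0.4938 -0.3237  0.0271]
block_wells [ 0.5256 -0.3141  0.0258] [ 0.5245 -0.3113  0.0267] [ 0.527  -0.3156  0.0231]
pocket [0.5005 0.1858 0.0793] [0.5027 0.1821 0.0796] [0.4987 0.1846 0.0828]
lid_hinge [0.5618 0.1846 0.0887] [0.5572 0.1909 0.0827] [0.5634 0.1873 0.087 ]
35 (np.float64(93.11094637136378), [np.float64(180.0), np.float64(35.000000000000014), np.float64(19.983106521899973)], array([-21.378 ,  43.2089,  83.0026, -22.4952,  82.15  ,  57.4383]))
(np.float64(93.11094637136378), [np.float64(180.0), np.float64(35.000000000000014), np.float64(19.983106521899973)], array([-21.378 ,  34.7627,  73.0444, -22.5772,  99.1703,  50.41  ]))
(0.33, 0.42) None
(0.4, 0.4) (np.float64(177.5922551717618), [np.float64(-180.0), np.float64(54.999999999999986), np.float64(-135.0)], array([ 42.733 ,  28.5341, 146.9368, 177.5924,  50.4747,  90.232 ]))
(0.38, -0.02) None
45 (np.float64(90.8810030751855), [np.float64(180.0), np.float64(45.0), np.float64(19.983106521899973)], array([-19.1481,  48.1455,  78.2697, -26.5103,  91.2399,  59.
[... 746 characters left out ...]
3.7957]))
t4.8 tcp [ 0.4704 -0.3294  0.28  ] rot [-180.   -0.   20.] F [-0.  -0.6 -0.2] w 0.999 g 0.0
block_center [(array([ 0.324 , -0.3652,  0.0249]), 0.86), (array([ 0.4329, -0.4798,  0.0219]), 0.82), (array([ 0.5622, -0.4869,  0.0226]), 0.81), (array([ 0.4917, -0.3255,  0.0224]), 0.73)]
block_wells [(array([ 0.562 , -0.5233,  0.0246]), 0.82), (array([ 0.3565, -0.3725,  0.0226]), 0.69)]
0.88 1647 [[261, 252], [245, 289], [295, 290], [298, 265]]
0.78 3486 [[393, 128], [378, 171], [440, 190], [459, 143]]
0.62 1928 [[386, 209], [344, 215], [355, 273], [362, 235], [398, 253], [396, 218]]
0.58 2803 [[306, 137], [259, 137], [261, 194], [305, 193]]
[[281.6859 163.8814]] [ 0.5447 -0.3024  0.45  ]
```

View pics/w1.png

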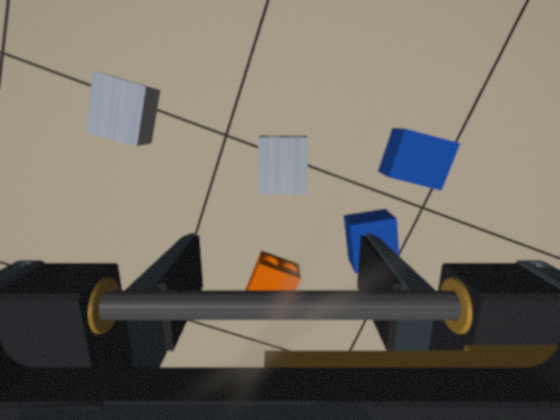

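The wrist view shows the target's top face as a near-upright square at (259..306, 137..194), so its z axis is close to yaw 20°. My triangulated height is 27 mm, against 24 mm in the text.

Plan:
1. Grip across the 62 mm width with the tool tilted 45° back.
2. Lift and spin 180° about the tool axis, which turns the wells up.
3. Set the block down upright, then regrip it vertically.

Run:
```python
from h import *
c=cam("wrist")
P=onplane(c,[[259,137],[306,137],[305,193.5],[261,194]],.048)[:,:2]; print(P,P.mean(0))
e=P[0]-P[3]+P[1]-P[2]; psi=np.arctan2(e[1],e[0]); print(np.degrees(psi),np.linalg.norm(P[0]-P[1]),np.linalg.norm(e)/2)
ctr=np.array([.4922,-.3257]) if np.linalg.norm(P.mean(0)-[.4922,-.3257])>.008 else (P.mean(0)+[.4922,-.3257])/2
print(ctr)
z=np.array([np.cos(psi),np.sin(psi),0]); by=np.array([-z[1],z[0],0]); d=-(z+[0,0,1])/np.sqrt(2)
g=np.r_[ctr,.024]+.005*z+[0,0,.006]; tcp=g+.0188*d
r=best(tcp,d,by)
print(r)
ctrl.movep(list(tcp-.10*d),r[1]); ctrl.move_straight(list(tcp),rate=.1); st()
ctrl.set_gripper(0.0,grasp_force=30); st()
up=tcp+[0,0,.12]
ctrl.move_straight(list(up),rate=.15); s=st()
q=np.array(s["joint_positions"]); print(q)
q[5]+= -180 if q[5]>0 else 180
ctrl.move_j(list(q)); s=st()
# block centre in hand: lying: centre = g -.005z -.006up ; after spin (z->up, up->z)
g2=np.array(s["tcp_pos"])-.0188*d
low=g2.copy(); low[2]=.036+.005
np.save("up.npy",np.r_[g2[:2]-.006*z[:2],psi])
ctrl.move_straight(list(low+.0188*d+[0,0,.004]),rate=.12); st()
c=cam("scene"); cv2.imwrite("pics/s2.png",cv2.resize(c["color"][190:330,90:280],None,fx=4,fy=4,interpolation=cv2.INTER_CUBIC))
```

```text
[[ 0.5162 -0.2857]
 [ 0.5358 -0.3398]
 [ 0.4694 -0.3643]
 [ 0.4494 -0.3113]] [ 0.4927 -0.3253]
20.639051938886663 0.05758171688272084 0.07121601650092522
[ 0.4924 -0.3255]
(np.float64(31.63753131909993), [np.float64(180.0), np.float64(45.00000000000003), np.float64(20.639051938886666)], array([-19.9817,  48.0064,  81.0265, -27.4224,  88.3728,  59.6069]))
t7.0 tcp [ 0.4854 -0.3285  0.0171] rot [179.9  44.9  20.6] F [ 1.  -0.1 -0.6] w 1.002 g 0.0
t7.6 tcp [ 0.4848 -0.3283  0.0167] rot [-180.    45.    20.7] F [-0.1 -0.3 -0.1] w 0.682 g 29.9
t8.5 tcp [ 0.4842 -0.3281  0.1356] rot [-179.9   45.1   20.7] F [ 0.5  0.3 -4.9] w 0.683 g 29.9
[-19.9822  41.0719  76.2342 -27.7388  98.8561  54.1069]
t11.2 tcp [ 0.4842 -0.3281  0.1356] rot [ 179.9  -45.1 -159.3] F [ 0.9  0.  -4.6] w 0.679 g 29.9
t12.2 tcp [ 0.4847 -0.3284  0.0324] rot [ 180.   -45.  -159.3] F [ 1.   0.7 -4. ] w 0.679 g 29.9
```

View pics/s2.png

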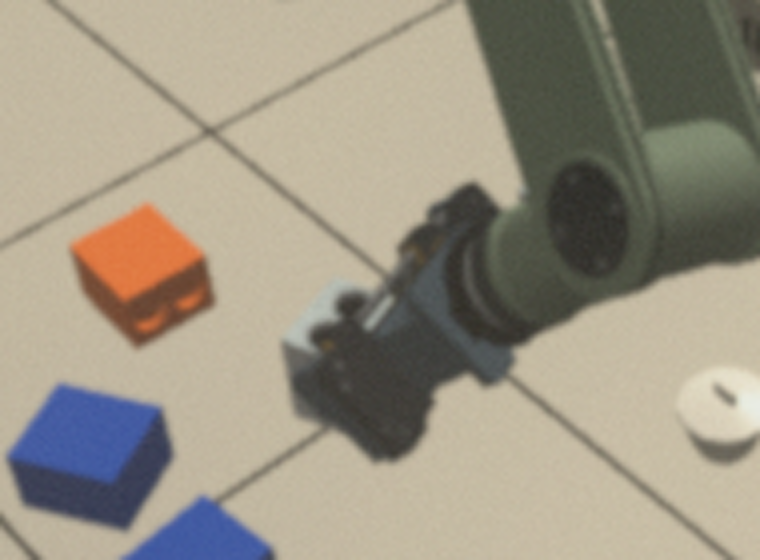

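The crop shows the block upright with both wells on top, near (350,305) and (325,335). Now I'll lower it until it touches the bench, release it, and regrip from above.

Run:
```python
from h import *
s=ctrl.read_state(); p=np.array(s["tcp_pos"]); f0=s["ft_force"][2]; x,y,psi=np.load("up.npy")
z=np.array([np.cos(psi),np.sin(psi),0]); by=np.array([-z[1],z[0],0]); d=-(z+[0,0,1])/np.sqrt(2)
for i in range(12):
    p[2]-=.001; ctrl.move_straight(list(p),rate=.02)
    if ctrl.read_state()["ft_force"][2]>f0+4: break
print(i); s=st()
ctrl.set_gripper(1.0); ctrl.move_straight(list(p-.09*d),rate=.2); 
t0=np.array([x,y,.034])
r=best(t0+[0,0,.1],[0,0,-1],z); print(r)
ctrl.movep(list(t0+[0,0,.1]),r[1]); c=cam("wrist"); cv2.imwrite("pics/w2.png",c["color"])
print([(np.array(k["centre"]),k["confidence"]) for k in ctrl.mark_of("block_wells","wrist")])
st()
```

```text
5
t13.8 tcp [ 0.485  -0.3287  0.0275] rot [ 180.   -45.1 -159.3] F [ 1.5 -0.7  2.3] w 0.679 g 29.9
(np.float64(68.38558209922039), [np.float64(-179.99999999999997), np.float64(0.0), np.float64(110.63905193888667)], array([-34.6577,  22.9877,  94.5988,  -0.    ,  62.4135, -55.2967]))
[(array([ 0.3595, -0.3729,  0.019 ]), 0.86), (array([ 0.4867, -0.3274,  0.0005]), 0.31)]
t16.2 tcp [ 0.4913 -0.3252  0.1329] rot [-179.9   -0.1  110.7] F [0.  0.4 0.3] w 1.001 g 0.0
```

View pics/w2.png

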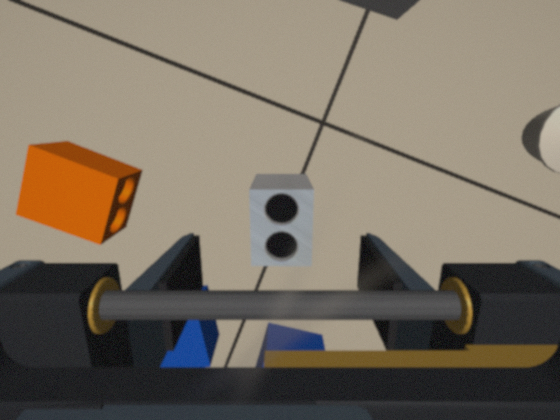

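The wrist view shows the upright block with its wells centred at (281,226), aligned between the fingers. I'll squeeze lightly across the 48 mm width to centre it, turn 90° and grip across the 62 mm width. Then I'll carry it in front of the pocket and look.

Run:
```python
from h import *
s=ctrl.read_state(); x,y,psi=np.load("up.npy"); deg=np.degrees(psi)
ctrl.move_straight([x,y,.040],rate=.12); ctrl.set_gripper(0.0,grasp_force=8); s=st()
ctrl.set_gripper(1.0); ctrl.move_straight([x,y,.10],rate=.15)
ctrl.movep([x,y,.10],[180,0,deg]); ctrl.move_straight([x,y,.0462],rate=.1)
ctrl.set_gripper(0.0,grasp_force=35); st()
ctrl.move_straight([x,y,.30],rate=.2)
ctrl.movep([.40,.183,.27],[180,0,0]); s=st()
c=cam("wrist"); cv2.imwrite("pics/w3.png",c["color"])
for t in ("pocket","lid_hinge","heater"): print(t,[(np.array(k["centre"]),k["confidence"]) for k in ctrl.mark_of(t,"wrist")])
print(proj(c,[[.502+a,.184+b,.085] for a,b in ((-.026,-.033),(-.026,.033),(.026,.033),(.026,-.033))]))
```

```text
t17.9 tcp [ 0.4913 -0.3255  0.0401] rot [180.    0.  110.6] F [0.4 1.3 1.1] w 0.526 g 8.0
t21.9 tcp [ 0.4914 -0.326   0.0466] rot [179.9  -0.   20.6] F [ 0.8 -1.8  1.5] w 0.675 g 35.0
t25.1 tcp [0.4005 0.1826 0.2701] rot [180.  -0.  -0.] F [-0.5 -0.6 -4.6] w 0.679 g 35.0
pocket [(array([0.5023, 0.1842, 0.0865]), 0.87)]
lid_hinge [(array([0.5613, 0.187 , 0.086 ]), 0.61)]
heater [(array([0.4827, 0.1842, 0.0011]), 0.87)]
[[309.2782 122.6926]
 [247.5576 122.7855]
 [246.0631  70.0578]
 [310.5208  69.9503]]
```

View pics/w3.png

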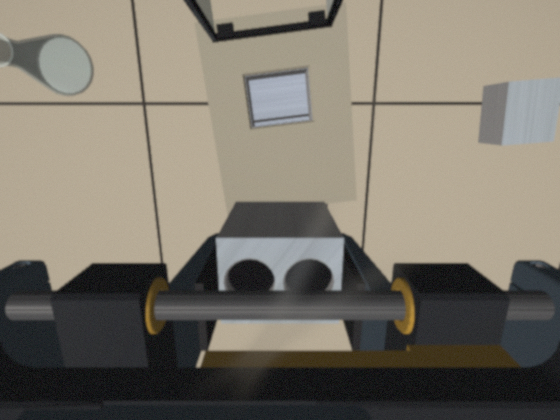

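The wrist view shows the pocket mouth near (243,75), (307,68), (313,121), (250,129), so the heater is turned a few degrees. I'll take a closer crop for exact corners.

Run:
```python
import cv2
i=cv2.imread("pics/w3.png")[55:140,225:330]
cv2.imwrite("pics/w3c.png",cv2.resize(i,None,fx=7,fy=7,interpolation=cv2.INTER_CUBIC))
```

```text
(no output)
```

View pics/w3c.png

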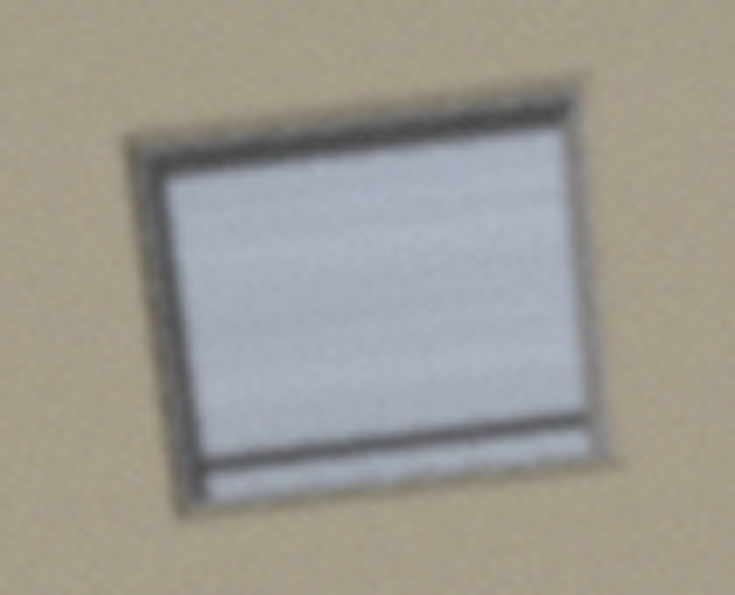

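Run:
```python
from h import *
c=cam("wrist"); s=ctrl.read_state(); t=np.array(s["tcp_pos"])
px=(np.array([[133,140],[580,80],[612,462],[180,515]])+.5)/7-.5+[225,55]
P=onplane(c,px,.085)[:,:2]; print(P,P.mean(0))
print("sides",[np.linalg.norm(P[i]-P[(i+1)%4]) for i in range(4)])
e=P[0]-P[3]+P[1]-P[2]; f=P[0]-P[1]+P[3]-P[2]; print("yaw",np.degrees(np.arctan2(e[1],e[0])),np.degrees(np.arctan2(-f[0],f[1])))
# bias: held block's top face
print(proj(c,[t+[a,b,.0258] for a,b in ((.024,.031),(.024,-.031),(-.024,-.031),(-.024,.031),(0,0.015),(0,-.015))]))
# second view from another height for the pocket's height
ctrl.move_straight([.40,.20,.33]); c2=cam("wrist"); cv2.imwrite("pics/w4.png",c2["color"])
print([(np.array(k["centre"]),k["confidence"]) for k in ctrl.mark_of("pocket","wrist")])
g=cv2.cvtColor(c2["color"],cv2.COLOR_BGR2GRAY).astype(np.uint8)
a=proj(c2,np.c_[P,np.full(4,.085)]); print(a)
# corner refine in both pictures
g1=cv2.cvtColor(cv2.imread("pics/w3.png"),cv2.COLOR_BGR2GRAY)
crit=(3,50,.01); w=(4,4)
r1=cv2.cornerSubPix(g1,px.astype(np.float32).reshape(-1,1,2).copy(),w,(-1,-1),crit).reshape(-1,2)
r2=cv2.cornerSubPix(g,a.astype(np.float32).reshape(-1,1,2).copy(),w,(-1,-1),crit).reshape(-1,2)
print(r1-px,r2-a); print([tri(c,u,c2,v) for u,v in zip(r1,r2)])
```

```text
[[0.5235 0.2196]
 [0.5315 0.1542]
 [0.478  0.1481]
 [0.4703 0.2142]] [0.5008 0.1841]
sides [np.float64(0.06589987299452692), np.float64(0.05386904240776429), np.float64(0.06650900039143293), np.float64(0.05353004223787178)]
yaw 6.158400179186902 6.795121538802417
[[215.2575 238.6681]
 [344.0753 238.4854]
 [339.0659 324.4694]
 [220.5825 324.599 ]
 [249.8743 283.3889]
 [309.6008 283.3143]]
[(array([0.5025, 0.1829, 0.0853]), 0.79)]
[[263.0395  80.1331]
 [317.594   72.9309]
 [321.0781 119.4915]
 [268.0351 125.9372]]
[[-1.6752 -0.094 ]
 [-0.1161  0.7385]
 [-0.2292  0.5975]
 [-0.4434  0.7141]] [[ 0.     -0.    ]
 [-0.4125  0.107 ]
 [-0.5076 -0.6201]
 [-0.1336  0.8323]]
[array([0.5206, 0.2185, 0.1111]), array([0.5336, 0.1528, 0.0662]), array([0.478 , 0.1483, 0.0822]), array([0.4695, 0.2142, 0.0904])]
```

Pocket: centre about (0.5013, 0.184), yaw 6.5°, mouth height 87 mm (tri mean), sides 66 × 53.5 mm. That agrees with the text, and the held block matches its projection to within 1 mm. I'll lower it with force checks.

Run:
```python
from h import *
x,y,w=.5013,.184,6.5
ctrl.movep([x,y,.20],[180,0,w]); ctrl.move_straight([x,y,.137],rate=.12)
ctrl.dwell(.2); f0=np.array(ctrl.read_state()["ft_force"]); st(); z=.137
while z>.089:
    z-=.002; ctrl.move_straight([x,y,z],rate=.04)
    s=ctrl.read_state(); f=np.array(s["ft_force"])-f0
    if abs(f[:2]).max()>2 or f[2]>2: print("z %.3f"%z,f)
    if f[2]>8 or abs(f[:2]).max()>10: break
st()
```

```text
t27.6 tcp [0.5019 0.1843 0.1381] rot [-180.    -0.1    6.5] F [-0.4  0.4 -4.6] w 0.682 g 35.0
z 0.089 [ 0.2685 -1.5326  4.3737]
t33.6 tcp [0.5019 0.1842 0.0895] rot [-180.    -0.1    6.5] F [-0.1 -1.2 -0.2] w 0.677 g 35.0
```

It slid in freely and touched the floor at z = 0.089, as expected. Next I'll seat it gently, release, rise and check.

Run:
```python
from h import *
x,y,w=.5013,.184,6.5; z=.089
for i in range(4):
    z-=.0005; ctrl.move_straight([x,y,z],rate=.02)
    if ctrl.read_state()["ft_force"][2]>5: break
st(); ctrl.set_gripper(1.0); ctrl.move_straight([x,y,.14],rate=.08); ctrl.move_straight([x,y,.29],rate=.2); ctrl.set_gripper(0.0,grasp_force=10)
u=np.array([np.cos(np.radians(w)),np.sin(np.radians(w))])
for n in ("scene","side"):
    c=cam(n)
    for t in ("block_wells","lid_hinge"): print(n,t,[(np.array(k["centre"]),round(k["confidence"],2)) for k in ctrl.mark_of(t,n) if k["centre"][1]>0])
    cr=c["color"]; p=proj(c,[x,y,.12])[0].astype(int); q=cr[p[1]-50:p[1]+40,p[0]-60:p[0]+60]
    cv2.imwrite(f"pics/{n}5.png",q)
cv2.imwrite("pics/v5.png",np.vstack([cv2.resize(cv2.imread(f"pics/{n}5.png"),(400,300),interpolation=cv2.INTER_CUBIC) for n in ("scene","side")]))
st()
```

```text
t33.9 tcp [0.5019 0.1842 0.0895] rot [-180.    -0.1    6.5] F [ 0.  -1.1  5.6] w 0.677 g 35.0
scene block_wells [(array([0.5   , 0.1863, 0.1146]), 0.83)]
scene lid_hinge [(array([0.5561, 0.1911, 0.0854]), 0.74)]
side block_wells [(array([0.5054, 0.1826, 0.1182]), 0.93)]
side lid_hinge [(array([0.5621, 0.1903, 0.0882]), 0.61)]
t37.9 tcp [0.5013 0.184  0.29  ] rot [-180.    -0.     6.5] F [-0.  -0.3 -0.6] w 0.004 g 0.0
```

View pics/v5.png

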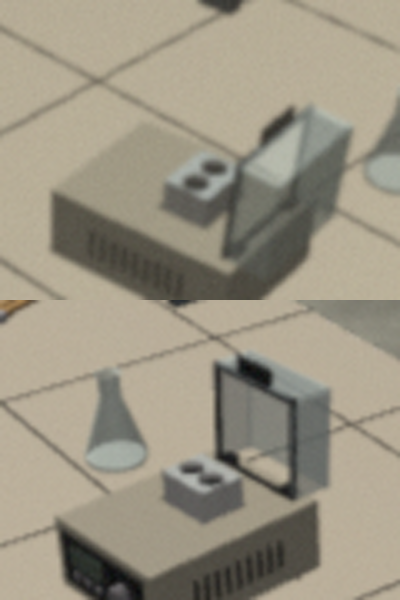

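The crops show the block seated with its wells up, about 30 mm proud (wells face at z ≈ 0.115), and the hood upright behind it. I'll push the hood shut from behind along its arc.

Run:
```python
from h import *
w=6.5; u=np.array([np.cos(np.radians(w)),np.sin(np.radians(w))]); H=np.array([.5015,.184])+.06*u; R=[180,0,w]
P=lambda a,z: [*(H+a*u),.085+z]
def Q(th,rc=.085):
    c,s=np.cos(th),np.sin(th); r=.105 if th>np.pi/2 else rc
    return P(-r*c+.048*s+.016, max(.055 if th>np.pi/2 else 0, rc*s+.048*c))
ctrl.move_straight(P(.118,.205),R,rate=.25); ctrl.move_straight(P(.118,.075),rate=.2); st()
f0=np.array(ctrl.read_state()["ft_force"])
for th in np.r_[np.linspace(1.9,.1,19)]:
    ctrl.move_straight(Q(th),rate=.08); f=np.array(ctrl.read_state()["ft_force"])-f0
    print("%.2f"%th,f.round(1),end=" ; ")
    if np.linalg.norm(f)>25: print("STOP"); break
print(); st()
c=cam("side"); p=proj(c,[*H,.12])[0].astype(int); cv2.imwrite("pics/s6.png",cv2.resize(c["color"][p[1]-60:p[1]+50,p[0]-70:p[0]+70],None,fx=4,fy=4))
```

```text
t39.5 tcp [0.6788 0.2044 0.1619] rot [-180.    -0.2    6.5] F [0.1 0.1 1. ] w 0.005 g 0.0
1.90 [ 0.8  0.2 -1.9] ; 1.80 [ 0.4  0.3 -1.5] ; 1.70 [-0.5 -0.1 -1.1] ; 1.60 [ 0.3  0.7 -1.5] ; 1.50 [-0.2 -0.  -1.3] ; 1.40 [-0.4  0.2 -1.2] ; 1.30 [ 0.   0.2 -1.2] ; 1.20 [-0.   0.4  0.1] ; 1.10 [-0.4  0.2 -0.5] ; 1.00 [ 0.3 -0.4 -0.5] ; 0.90 [ 0.9 -0.4 -1.4] ; 0.80 [ 0.2 -0.9 -1.1] ; 0.70 [ 0.3 -0.7 -0.8] ; 0.60 [-0.1 -0.3 -0.9] ; 0.50 [ 0.5 -0.  -1.1] ; 0.40 [-0.3 -0.4 -1. ] ; 0.30 [-0.8  0.1 -0.8] ; 0.20 [-0.2 -0.6 -0.8] ; 0.10 [ 0.2 -0.2 -0.2] ; 
t45.0 tcp [0.4975 0.1835 0.1411] rot [180.    0.    6.5] F [ 0.3 -0.2  0.8] w 0.008 g 0.0
```

Run:
```python
from h import *
s=ctrl.read_state(); p=np.array(s["tcp_pos"]); f0=s["ft_force"][2]
while p[2]>.1285:
    p[2]-=.001; ctrl.move_straight(list(p),rate=.03); f=ctrl.read_state()["ft_force"][2]-f0; print("%.4f %.1f"%(p[2],f),end="; ")
    if f>10: break
ctrl.dwell(.3); st()
c=cam("side"); q=proj(c,[.5,.184,.12])[0].astype(int); a=c["color"][q[1]-55:q[1]+45,q[0]-65:q[0]+65]
c=cam("scene"); q=proj(c,[.5,.184,.12])[0].astype(int); b=c["color"][q[1]-55:q[1]+45,q[0]-65:q[0]+65]
cv2.imwrite("pics/s7.png",cv2.resize(np.hstack([a,b]),None,fx=3,fy=3,interpolation=cv2.INTER_CUBIC))
```

```text
0.1403 1.1; 0.1393 0.6; 0.1383 -0.1; 0.1373 0.4; 0.1363 0.0; 0.1353 0.2; 0.1343 -0.1; 0.1333 0.9; 0.1323 5.8; 0.1313 12.1; t47.8 tcp [0.4979 0.1837 0.1332] rot [-180.    -0.1    6.5] F [-3.3 -1.4 11.5] w 0.004 g 5.9
```

View pics/s7.png

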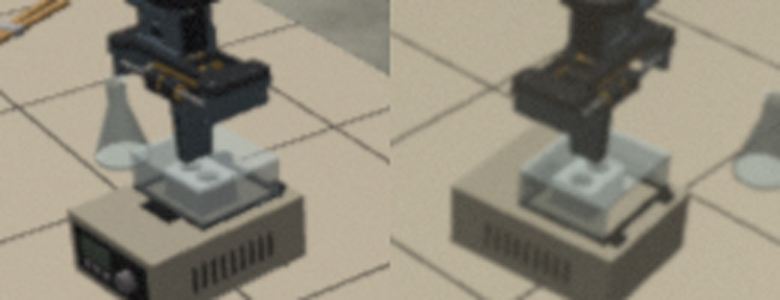

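Both views show the hood down over the block with its rim on the deck. Contact at z = 0.133 is exactly deck plus 48 mm. I'll lift clear and hand in.

Run:
```python
from h import *
p=np.array(ctrl.read_state()["tcp_pos"])
ctrl.move_straight([p[0],p[1],.30],rate=.15); ctrl.dwell(.3); st()
cam("scene"); print([(np.array(k["centre"]),k["confidence"]) for k in ctrl.mark_of("block_wells","scene") if k["centre"][1]>0])
print(ctrl.job_done())
```

```text
t49.5 tcp [0.4979 0.1836 0.2996] rot [180.    0.    6.5] F [ 0.9  0.  -0.2] w 0.005 g 0.0
[]
the job is handed in; nothing more can be done
None
```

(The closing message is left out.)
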